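# Find the soft machine mount and push its tag down

### The job

One of the three spring mounts on the bench has gone soft. Working from the robot's left to its right, press each mount's round pad well down (more than half of its 12 mm travel) with the fingertips and let it spring back, then push the tag of the softest mount fully down, leaving the other two tags up. This needs no gripping or lifting: the loose things standing about stay where they are.

Things in the scene. Friction and masses are not known exactly. Their poses are not given: they have to be found in the camera images.
- mount_left: the left spring mount, bolted down: base plate 160 x 72 x 6 mm carrying a round steel pad on a visible coil spring and, beside it, an upright tag. Origin on the table under the pad's middle; x runs from the pad to the tag (85 mm apart), z up. The three mounts look alike; which is softest can only be felt and changes each time
- left_pad (a point): middle of the top of the left pad at rest (rubber 54 mm across on a 62 mm cap, 70 mm above the table); the point does not sink with the pad. The pad sinks straight down 12 mm at most and springs back: about 1 N to start, then rising with depth to about 4 N at full depth for the softest of the three, 9 N for the next, 14 N for the stiffest, then a hard stop
- left_tag_top (a point): middle of the top face of the left tag: a flat aluminium lip 28 x 32 mm (32 across the mount) on a plate in an upright guide, 78 mm above the table when up. Pushed straight down with about 4 N it slides 18 mm until the lip sits on the guide, and stays where it is left
- tag_left (a joint): how far the left tag has been pushed down, in m: 0 fully up, 0.018 fully down on its guide
- mount_middle: the middle spring mount, bolted down: base plate 160 x 72 x 6 mm carrying a round steel pad on a visible coil spring and, beside it, an upright tag. Origin on the table under the pad's middle; x runs from the pad to the tag (85 mm apart), z up. The three mounts look alike; which is softest can only be felt and changes each time
- middle_pad (a point): middle of the top of the middle pad at rest (rubber 54 mm across on a 62 mm cap, 70 mm above the table); the point does not sink with the pad. The pad sinks straight down 12 mm at most and springs back: about 1 N to start, then rising with depth to about 4 N at full depth for the softest of the three, 9 N for the next, 14 N for the stiffest, then a hard stop
- middle_tag_top (a point): middle of the top face of the middle tag: a flat aluminium lip 28 x 32 mm (32 across the mount) on a plate in an upright guide, 78 mm above the table when up. Pushed straight down with about 4 N it slides 18 mm until the lip sits on the guide, and stays where it is left
- tag_middle (a joint): how far the middle tag has been pushed down, in m: 0 fully up, 0.018 fully down on its guide
- mount_right: the right spring mount, bolted down: base plate 160 x 72 x 6 mm carrying a round steel pad on a visible coil spring and, beside it, an upright tag. Origin on the table under the pad's middle; x runs from the pad to the tag (85 mm apart), z up. The three mounts look alike; which is softest can only be felt and changes each time
- right_pad (a point): middle of the top of the right pad at rest (rubber 54 mm across on a 62 mm cap, 70 mm above the table); the point does not sink with the pad. The pad sinks straight down 12 mm at most and springs back: about 1 N to start, then rising with depth to about 4 N at full depth for the softest of the three, 9 N for the next, 14 N for the stiffest, then a hard stop
- right_tag_top (a point): middle of the top face of the right tag: a flat aluminium lip 28 x 32 mm (32 across the mount) on a plate in an upright guide, 78 mm above the table when up. Pushed straight down with about 4 N it slides 18 mm until the lip sits on the guide, and stays where it is left
- tag_right (a joint): how far the right tag has been pushed down, in m: 0 fully up, 0.018 fully down on its guide
- bolt: a hex bolt standing on its head, 26 mm across and 45 mm high, beside the left mount; loose, not to be disturbed; origin at the middle of its underside
- socket: a round wrench socket, 28 mm across and 36 mm high, beside the right mount; loose, not to be disturbed; origin at the middle of its underside
- can: a can, 64 mm across and 85 mm high; loose, not to be disturbed; origin at the middle of its underside
- screwdriver: a screwdriver lying down; its origin lies under the tool; loose, not to be disturbed
- wrench: a wrench lying down; its origin lies under the tool; loose, not to be disturbed
- screw_box: a cardboard box of screws, 110 x 75 x 50 mm; loose, not to be disturbed; origin at the middle of its underside
- tape_measure: a tape measure, 70 x 35 x 65 mm high; loose, not to be disturbed; origin at the middle of its underside
Not all that is in view belongs to the job. What is shaped like the mount_left but blue or green is not meant.

How it is judged:
On the way, in this order (a step that is already met when the one before it is completed fails the run):
1. the left mount's pad is pressed at least 5 mm down (((horizontal distance between spring_a_c0 and left_pad below 0.02 m and height (world z) of spring_a_c0 below 0.051 m) or (horizontal distance between spring_b_c0 and left_pad below 0.02 m and height (world z) of spring_b_c0 below 0.051 m) or (horizontal distance between spring_c_c0 and left_pad below 0.02 m and height (world z) of spring_c_c0 below 0.051 m))), for 0.1 s.
2. the middle mount's pad is pressed at least 5 mm down (((horizontal distance between spring_a_c0 and middle_pad below 0.02 m and height (world z) of spring_a_c0 below 0.051 m) or (horizontal distance between spring_b_c0 and middle_pad below 0.02 m and height (world z) of spring_b_c0 below 0.051 m) or (horizontal distance between spring_c_c0 and middle_pad below 0.02 m and height (world z) of spring_c_c0 below 0.051 m))), for 0.1 s.
3. the right mount's pad is pressed at least 5 mm down (((horizontal distance between spring_a_c0 and right_pad below 0.02 m and height (world z) of spring_a_c0 below 0.051 m) or (horizontal distance between spring_b_c0 and right_pad below 0.02 m and height (world z) of spring_b_c0 below 0.051 m) or (horizontal distance between spring_c_c0 and right_pad below 0.02 m and height (world z) of spring_c_c0 below 0.051 m))), for 0.1 s.
4. the softest mount's tag is down and the other two are up (((horizontal distance between spring_a_c0 and left_pad below 0.02 m and value of joint tag_left above 0.015 m and value of joint each of tag_middle, tag_right below 0.004 m) or (horizontal distance between spring_a_c0 and middle_pad below 0.02 m and value of joint tag_middle above 0.015 m and value of joint each of tag_left, tag_right below 0.004 m) or (horizontal distance between spring_a_c0 and right_pad below 0.02 m and value of joint tag_right above 0.015 m and value of joint each of tag_left, tag_middle below 0.004 m))), for 0.1 s.
At the end, for the whole second after the job is handed in: The softest mount's tag is at least 15 of its 18 mm down, the other two less than 4 mm down, and all pads have sprung back to within 3 mm of rest. (spring_a_c0, spring_b_c0, spring_c_c0 are the three pads, the first the softest; they change places among the mounts each time.) (((horizontal distance between spring_a_c0 and left_pad below 0.02 m and value of joint tag_left above 0.015 m and value of joint each of tag_middle, tag_right below 0.004 m) or (horizontal distance between spring_a_c0 and middle_pad below 0.02 m and value of joint tag_middle above 0.015 m and value of joint each of tag_left, tag_right below 0.004 m) or (horizontal distance between spring_a_c0 and right_pad below 0.02 m and value of joint tag_right above 0.015 m and value of joint each of tag_left, tag_middle below 0.004 m)) and height (world z) of each of spring_a_c0, spring_b_c0, spring_c_c0 above 0.053 m); the robot touches nothing.
It fails at once if the tag of a mount that is not the softest is pushed more than 4 mm down ((not (horizontal distance between spring_a_c0 and left_pad below 0.02 m) and value of joint tag_left above 0.004 m) or (not (horizontal distance between spring_a_c0 and middle_pad below 0.02 m) and value of joint tag_middle above 0.004 m) or (not (horizontal distance between spring_a_c0 and right_pad below 0.02 m) and value of joint tag_right above 0.004 m)).
It fails at once if a loose bystander is moved or lifted by more than 15 mm (distance of any of bolt, socket, can, screwdriver, wrench, screw_box, tape_measure from where it was at the start of the episode above 0.015 m).
It also fails if it takes over 51 s, if anything falls off the work surface, if the arm or the gripper's body presses on something with over 40 N, if the wrist force passes 120 N, or if a joint passes its speed limit or range.

### The arm

A 6-joint arm with a two-finger parallel gripper is mounted at the origin on the work surface. World frame = base frame: x ahead of the robot, y to its left, z up, the work surface at z = 0. Lengths are in m, angles in rad, forces in N, time in s.
With the tool pointing down it reaches from about 0.3 to 0.875 m from the base axis. Payload 6.4 kg.
Tool frame: the origin (TCP) lies between the finger pads; the fingertips stand 19 mm ahead of it and the grasp point (between the pads) is the TCP; x points along the fingers, z is the direction in which the jaws open and shut, and the axes are right-handed (so a half turn about x gives the same grasp; the last joint's range is limited). The gripper opens to 88 mm and grips with 3 to 60 N. Pads are 18 mm wide; open, the fingers measure 123 mm over their backs; the gripper's body (75 mm by 187 mm) begins 45 mm behind the grasp point.
Start: joints at [1.137, 0.181, 1.607, -0, 1.354, -0.206], TCP at [0.13, 0.56, 0.232] pointing down, gripper open.
Joint ranges: [-2.99, 2.99], [-0.89, 2.07], [0.3, 2.58], [-1.14, 4.28], [0, 2.63], [-3.12, 3.12]. Speed limits (rad/s): [2.57, 2.57, 3.01, 3.14, 3.14, 3.14].

### API

Orientations are given as a unit quaternion [x, y, z, w].
In Python, from rig import robot gives the robot as it stands.
- The arm moves only by the shell command python3 -m creep 'ROWS'. ROWS is JSON, a list of rows, each a list of 3 entries, a list of its own where there are three numbers: the shift along the world's x, y, z in mm, then the turn, a rotation vector about the world's x, y, z in rad, then the opening, from 0 (shut) to 1 (fully open). A call has exactly 8 rows; each row is the pose to reach, as a shift and turn from the pose measured when the call began; what a row does not reach only later rows make up. A row lasts 1/12 s, in which the tool goes at most 41.7 mm and 7.16 degrees, less where a joint would pass 70% of its speed; a pose out of reach is approached as far as the arm can. A call with a gripper value outside its range is refused whole. The fingers move at their own pace and stop on an object; the grip force is fixed at half the most. Time passes only in rows, so rows that repeat a pose let the fingers close, or fill a call up. It gives the time, the measured TCP pose, the force and the opening at its end, in the units of the state.
- robot.get_state(): the state, without advancing time (a new reading comes with each control period).
- robot.snapshot(name): name is "scene" or "side" or "wrist"; returns (picture, depth): 420x560x3 uint8, blue, green, red; 420x560 float32, m along the optical axis (not along the pixel's ray), 0 where there is no reading.
- robot.get_calibration(name): a dict with "fov_y" (degrees; the focal length in pixels is half the picture's height over the tangent of half this angle, whatever the lens; pixels are square), "cx", "cy" (the principal point, pixels), "world_to_cam" (4x4, takes a point from world to camera coordinates). Camera axes: x right, y down, z forward; pixel columns grow to the right and rows downward; lengths in m; the calibration is good to about 2 mm. A picture is of the moment at which its call begins: read the wrist's pose just before it. get_calibration takes no time and is no camera call; for the wrist camera it gives the pose at the moment of the call.
- robot.job_done(): hands the job in, once; it reports no verdict.
Trained networks look in the newest picture that a camera, given by its name, has taken for a name from the list of things; names that differ only in an ending like _2 or _b are one class to them, and where a whole thing is asked for, a point or a joint stands for the part that bears it (a point fixed in the world has none). Each returns a list of dicts, best first, with "conf" (0 to 1); they miss things now and then, are a little off and sometimes report something else, mostly with a low value. They report only what shows in the picture. A call takes as long as a camera call. They do not tell look-alikes from the thing itself.
- robot.boxes_of(camera, query): "point" ([x, y, z] in m, in the coordinates of the camera as it stood for that picture, good to about 4 mm: the middle of the surface that is visible of it).
- robot.cut_out(camera, query): "mask" (420x560 bool, what is visible of it).
- robot.spot_point(camera, query): "point" ([x, y, z] in m, in the coordinates of the camera as it stood for that picture, good to about 4 mm: a listed point, or the origin of a listed thing).
The state is a dict: "t": time; "qpos": joint angles; "qvel": joint speeds; "effort": joint torques, N m; "ee_pos": TCP position; "tcp_rot": TCP orientation; "ft_force": force on the tool from outside, world axes, zero at the start; "wrist_torque": the same for the moment, N m; "width": finger opening in m.
Only numpy, scipy, OpenCV 4.12 (cv2) and the standard library are available. Lean on these libraries where they do the work, as an engineer would, in place of code of your own. Each camera call takes 0.05 s, during which the arm holds its last target. There are 200 camera calls.

## Working session

There is one attempt and no reset: what is moved stays moved. The work goes in short steps, Python scripts to look and compute and a shell command to move; the robot and the scene stay as the last step left them, time stands still between calls to the robot, and variables do not carry over. Pictures are saved under pics/ and viewed, about 8 in all and at most 12, crops included, and the job is handed in when it is done.

```bash
mkdir -p pics; cat > h.py <<'E'
import numpy as np, cv2
from rig import robot
def w(cam,p,T=None):
    T=np.array(robot.get_calibration(cam)["world_to_cam"]) if T is None else T
    return (np.linalg.inv(T)@np.r_[p,1])[:3]
def pts(cam,names,f="spot_point"):
    for n in names:
        for d in getattr(robot,f)(cam,n)[:4]:
            print(cam,n,round(d["conf"],2),np.round(w(cam,d["point"])*1000).astype(int))
E
python3 - <<'E'
from h import *
s=robot.get_state(); print({k:np.round(v,3) for k,v in s.items()})
for c in("scene","side"):
    im,d=robot.snapshot(c); cv2.imwrite(f"pics/{c}0.png",im)
    pts(c,["left_pad","middle_pad","right_pad","left_tag_top","middle_tag_top","right_tag_top"])
pts("scene",["can","bolt","socket","screwdriver","wrench","screw_box","tape_measure"])
print(robot.get_state()["t"])
E
```

```text
{'t': np.float64(0.0), 'qpos': array([ 1.137,  0.182,  1.608,  0.   ,  1.354, -0.206]), 'qvel': array([ 0.002, -0.   , -0.   ,  0.   ,  0.001,  0.001]), 'effort': array([ 1.0000e-03, -4.3386e+01, -3.4185e+01,  7.0000e-02,  3.9000e-02,
       -0.0000e+00]), 'ee_pos': array([0.13 , 0.56 , 0.231]), 'tcp_rot': array([-0.44 ,  0.554,  0.44 ,  0.553]), 'ft_force': array([-0.369, -0.191,  0.379]), 'wrist_torque': array([-0.005,  0.035,  0.002]), 'width': np.float64(0.088)}
scene left_pad 0.83 [501 236  70]
scene left_pad 0.81 [164 349  69]
scene left_pad 0.71 [385 492  69]
scene middle_pad 0.86 [516 -36  76]
scene right_pad 0.74 [ 496 -218   67]
scene left_tag_top 0.5 [589 233  77]
scene left_tag_top 0.43 [470 506  77]
scene left_tag_top 0.42 [254 347  77]
scene middle_tag_top 0.53 [597 -17  73]
scene right_tag_top 0.59 [ 585 -209   77]
side left_pad 0.95 [384 495  73]
side left_pad 0.84 [500 234  70]
side left_pad 0.61 [165 347  66]
side left_pad 0.31 [519 -41  70]
side middle_pad 0.58 [519 -40  70]
side right_pad 0.91 [ 499 -221   72]
side left_tag_top 0.6 [247 343  77]
side left_tag_top 0.55 [589 231  81]
side left_tag_top 0.38 [473 502  80]
side middle_tag_top 0.63 [597 -15  76]
side right_tag_top 0.68 [ 586 -211   79]
side right_tag_top 0.62 [518 -40  67]
scene can 0.92 [ 299 -373    6]
scene bolt 0.42 [537 175   2]
scene socket 0.69 [ 498 -156   -2]
scene screwdriver 0.75 [340 286  -3]
scene wrench 0.79 [748  44  -3]
scene screw_box 0.82 [ 553 -464    0]
scene screw_box 0.65 [ 583 -210   79]
scene tape_measure 0.75 [595 447  -3]
scene tape_measure 0.71 [ 500 -220    3]
1.05
```

View pics/scene0.png

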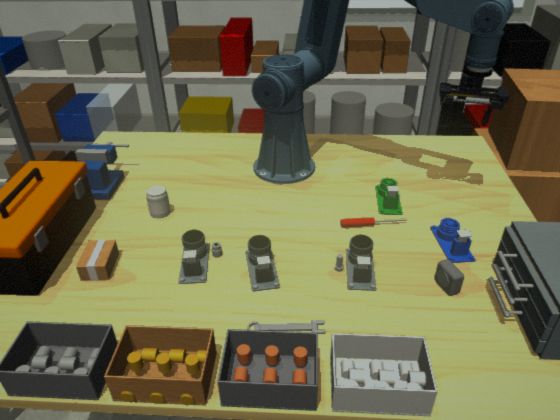

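View pics/side0.png

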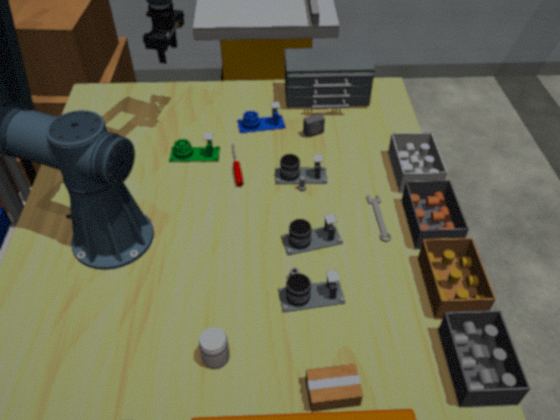

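The scene picture shows three grey mounts, at pixels (360,250), (260,250) and (195,245), running from the robot's left to its right. The green (388,195) and blue (452,240) mounts are decoys. Pads lie at about (500,235), (517,-38) and (498,-220), about 70 mm high, as they should be. The side picture agrees. Next I shut the gripper and move above the left pad.

```bash
python3 -m creep '[[[30,-27,0],[0,0,0],0],[[60,-53,0],[0,0,0],0],[[90,-79,-5],[0,0,0],0],[[120,-106,-10],[0,0,0],0],[[150,-132,-15],[0,0,0],0],[[180,-158,-20],[0,0,0],0],[[210,-185,-25],[0,0,0],0],[[240,-211,-30],[0,0,0],0]]'
python3 -m creep '[[[30,-27,0],[0,0,0],0],[[60,-53,0],[0,0,0],0],[[90,-79,0],[0,0,0],0],[[120,-106,0],[0,0,0],0],[[130,-114,0],[0,0,0],0],[[130,-114,0],[0,0,0],0],[[130,-114,0],[0,0,0],0],[[130,-114,0],[0,0,0],0]]'
python3 - <<'E'
from h import *
im,d=robot.snapshot("wrist"); cv2.imwrite("pics/w1.png",im)
pts("wrist",["left_pad","left_tag_top","bolt"])
s=robot.get_state(); print({k:np.round(s[k],3) for k in("t","ee_pos","qpos","ft_force","width")})
E
```

```text
t: 1.72
ee_pos: [0.3711, 0.3477, 0.2024]
tcp_rot: [-0.44, 0.553, 0.44, 0.554]
ft_force: [1.4, 0.8, -0.6]
width: 0.0369
t: 2.38
ee_pos: [0.5, 0.2345, 0.2021]
tcp_rot: [-0.44, 0.553, 0.44, 0.553]
ft_force: [0.6, -0.5, 0.1]
width: 0.0001
wrist left_pad 0.27 [595 -20  75]
wrist bolt 0.7 [533 172  -4]
{'t': np.float64(2.583), 'ee_pos': array([0.5  , 0.235, 0.202]), 'qpos': array([ 0.224,  0.159,  1.695,  0.   ,  1.287, -1.121]), 'ft_force': array([-1.155, -0.571,  0.516]), 'width': np.float64(0.0)}
```

View pics/w1.png

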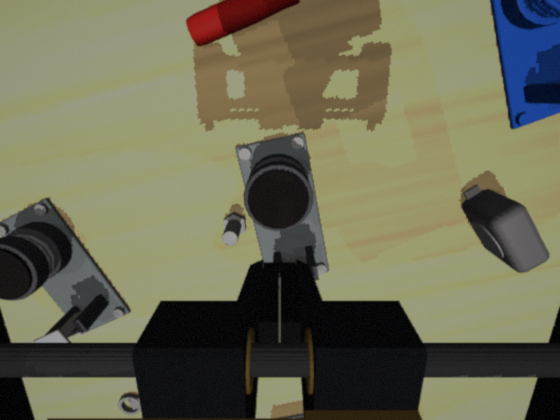

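The wrist picture shows the left mount's pad at (277,194), with the fingers hiding part of its tag at (290,260) and the bolt standing clear at (232,228). The two fixed cameras agree on the pad to 2 mm, so I press it here. Contact should come at TCP z = 89 mm.

```bash
cat > f.py <<'E'
from h import *
F=[];Z=[]
for i in range(6):
    robot.snapshot("scene"); s=robot.get_state(); F.append(s["ft_force"]); Z.append(s["ee_pos"])
print("F",np.mean(F,0).round(2),np.std(F,0).round(2),"pos",np.mean(Z,0).round(4),"t",round(float(s["t"]),2))
E
python3 -m creep '[[[0,0,-30],[0,0,0],0],[[0,0,-60],[0,0,0],0],[[0,0,-85],[0,0,0],0],[[0,0,-98],[0,0,0],0],[[0,0,-102],[0,0,0],0],[[0,0,-102],[0,0,0],0],[[0,0,-102],[0,0,0],0],[[0,0,-102],[0,0,0],0]]'
python3 f.py
python3 -m creep '[[[0,0,-4],[0,0,0],0],[[0,0,-8],[0,0,0],0],[[0,0,-11],[0,0,0],0],[[0,0,-14],[0,0,0],0],[[0,0,-17],[0,0,0],0],[[0,0,-20],[0,0,0],0],[[0,0,-20],[0,0,0],0],[[0,0,-20],[0,0,0],0]]'
python3 f.py
```

```text
t: 3.25
ee_pos: [0.501, 0.2354, 0.102]
tcp_rot: [-0.441, 0.552, 0.44, 0.554]
ft_force: [-0.7, 0.8, -0.3]
width: 0.0006
F [-0.09 -0.15  0.19] [0.51 0.46 0.31] pos [0.5008 0.235  0.1016] t 3.55
t: 4.22
ee_pos: [0.5002, 0.2348, 0.0808]
tcp_rot: [-0.441, 0.553, 0.44, 0.554]
ft_force: [-0.1, -0.7, -0.3]
width: 0.0001
F [-0.31  0.11 -0.08] [0.56 0.46 0.32] pos [0.5006 0.2349 0.0812] t 4.52
```

No force came at the expected depth, so I look before going further.

```bash
python3 - <<'E'
from h import *
im,d=robot.snapshot("side"); im2,d2=robot.snapshot("scene")
def pr(c,p):
    k=robot.get_calibration(c); q=np.array(k["world_to_cam"])@np.r_[p,1]; f=210/np.tan(np.radians(k["fov_y"]/2)); return q[:2]/q[2]*f+[k["cx"],k["cy"]]
e=robot.get_state()["ee_pos"]-[0,0,.019]
for c,i in(("side",im),("scene",im2)): print(c,pr(c,e),pr(c,[.5,.235,.07]))
def crop(c,i):
    u=pr(c,[.54,.235,.07]).astype(int); return cv2.resize(i[u[1]-60:u[1]+60,u[0]-40:u[0]+40],None,fx=5,fy=5,interpolation=cv2.INTER_CUBIC)
cv2.imwrite("pics/p2.png",np.hstack([crop("side",im),crop("scene",im2)]))
E
```

```text
side [288.79897697 160.17353172] [288.66837482 158.20591814]
scene [361.21506807 241.69652147] [361.48747709 239.27608481]
```

View pics/p2.png

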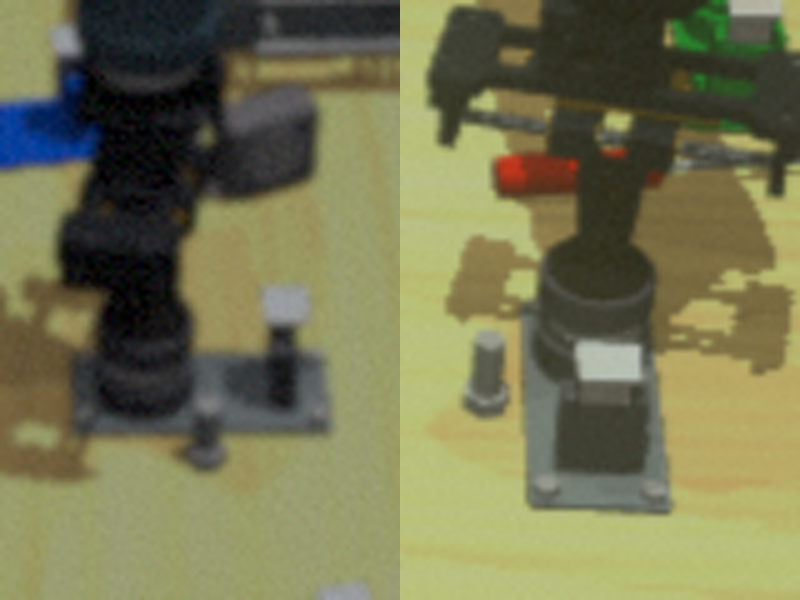

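Both crops show the fingertips at the pad's top, roughly centred, and the pad seems hardly compressed. I go down in small steps while watching the force.

```bash
python3 -m creep '[[[0,0,-1],[0,0,0],0],[[0,0,-2],[0,0,0],0],[[0,0,-3],[0,0,0],0],[[0,0,-3],[0,0,0],0],[[0,0,-3],[0,0,0],0],[[0,0,-3],[0,0,0],0],[[0,0,-3],[0,0,0],0],[[0,0,-3],[0,0,0],0]]'
python3 f.py
```

```text
t: 5.28
ee_pos: [0.5006, 0.2349, 0.0783]
tcp_rot: [-0.441, 0.552, 0.44, 0.554]
ft_force: [0.6, 0.6, -0.5]
width: 0.0003
F [ 0.47  0.07 -0.3 ] [0.2  0.39 0.44] pos [0.5006 0.2349 0.0783] t 5.58
```

```bash
sed -i 's/^print/print(s["effort"].round(2),s["wrist_torque"].round(3)); print/' f.py; python3 f.py
python3 -m creep '[[[0,0,-1],[0,0,0],0],[[0,0,-2],[0,0,0],0],[[0,0,-3],[0,0,0],0],[[0,0,-3],[0,0,0],0],[[0,0,-3],[0,0,0],0],[[0,0,-3],[0,0,0],0],[[0,0,-3],[0,0,0],0],[[0,0,-3],[0,0,0],0]]'
python3 f.py
```

```text
[ 0.000e+00 -4.440e+01 -2.833e+01  2.000e-02  7.000e-02  0.000e+00] [ 0.011 -0.     0.044]
F [ 0.1  -0.32 -0.13] [0.43 0.36 0.41] pos [0.5005 0.2349 0.0782] t 5.88
t: 6.55
ee_pos: [0.5006, 0.2349, 0.0753]
tcp_rot: [-0.441, 0.552, 0.44, 0.554]
ft_force: [1.0, -0.1, -0.4]
width: 0.0005
[-0.000e+00 -4.449e+01 -2.819e+01  2.000e-02  7.000e-02  0.000e+00] [-0.033 -0.048  0.027]
F [-0.26 -0.21  0.04] [0.53 0.29 0.77] pos [0.5006 0.2349 0.0753] t 6.85
```

```bash
python3 - <<'E'
from h import *
out=[]
for c,u in(("side",(289,160)),("scene",(361,241))):
    im,d=robot.snapshot(c)
    a=im[u[1]-40:u[1]+35,u[0]-25:u[0]+25].astype(float)/255
    out.append(cv2.resize((np.clip(a,0,.35)/.35)**.6*255,(400,600),interpolation=cv2.INTER_CUBIC))
    k=robot.get_calibration(c);f=210/np.tan(np.radians(k["fov_y"]/2))
    for v in range(u[1]-24,u[1]+24,3):
        z=d[v,u[0]]; print(c,v,(w(c,[(u[0]-k["cx"])*z/f,(v-k["cy"])*z/f,z])*1000).round())
cv2.imwrite("pics/p3.png",np.hstack(out))
E
```

```text
side 136 [497. 194. 187.]
side 139 [497. 189. 180.]
side 142 [496. 166. 188.]
side 145 [495. 157. 185.]
side 148 [494. 141. 188.]
side 151 [494. 139. 179.]
side 154 [495. 146. 163.]
side 157 [496. 154. 144.]
side 160 [500. 226.  71.]
side 163 [500. 216.  68.]
side 166 [499. 204.  66.]
side 169 [500. 206.  53.]
side 172 [500. 202.  44.]
side 175 [501. 213.  22.]
side 178 [500. 197.  24.]
side 181 [500. 201.   8.]
scene 217 [525. 224. 160.]
scene 220 [504. 228. 135.]
scene 223 [502. 229. 125.]
scene 226 [507. 229. 119.]
scene 229 [510. 229. 111.]
scene 232 [510. 230. 101.]
scene 235 [509. 231.  91.]
scene 238 [507. 232.  80.]
scene 241 [509. 233.  71.]
scene 244 [520. 232.  70.]
scene 247 [532. 231.  69.]
scene 250 [539. 231.  66.]
scene 253 [533. 233.  50.]
scene 256 [577. 227.  77.]
scene 259 [586. 227.  75.]
scene 262 [597. 226.  75.][ WARN:0@4.586] global loadsave.cpp:1063 imwrite_ Unsupported depth image for selected encoder is fallbacked to CV_8U.
```

View pics/p3.png

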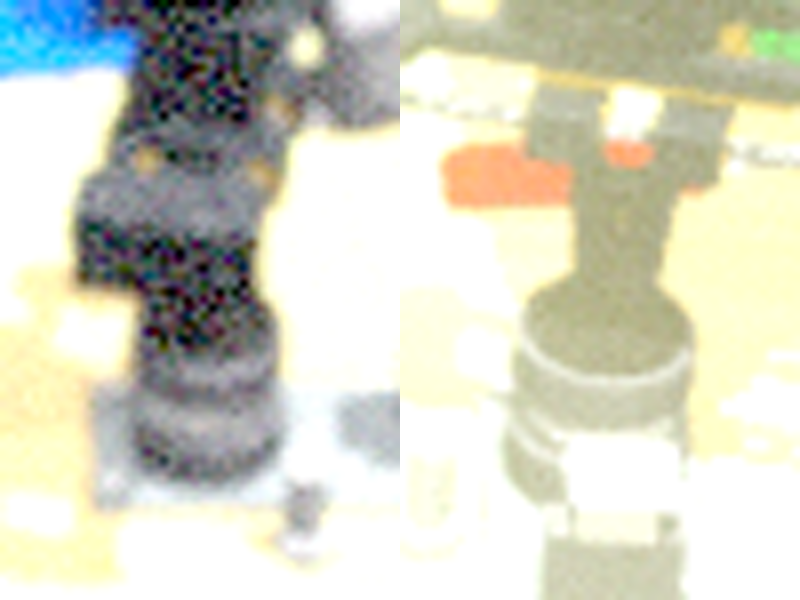

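The brightened crops show the pad still at its 70 mm rest height with the fingertips just about there, so the tips end well above the nominal 19 mm ahead of the TCP. I take the contact height from the force and step on down.

```bash
python3 -m creep '[[[0,0,-1],[0,0,0],0],[[0,0,-2],[0,0,0],0],[[0,0,-3],[0,0,0],0],[[0,0,-3],[0,0,0],0],[[0,0,-3],[0,0,0],0],[[0,0,-3],[0,0,0],0],[[0,0,-3],[0,0,0],0],[[0,0,-3],[0,0,0],0]]'
python3 f.py
python3 -m creep '[[[0,0,-1],[0,0,0],0],[[0,0,-2],[0,0,0],0],[[0,0,-3],[0,0,0],0],[[0,0,-3],[0,0,0],0],[[0,0,-3],[0,0,0],0],[[0,0,-3],[0,0,0],0],[[0,0,-3],[0,0,0],0],[[0,0,-3],[0,0,0],0]]'
python3 f.py
```

```text
t: 7.62
ee_pos: [0.5006, 0.2349, 0.0723]
tcp_rot: [-0.441, 0.552, 0.44, 0.554]
ft_force: [0.3, 0.4, -0.3]
width: 0.0006
[-0.000e+00 -4.458e+01 -2.805e+01  2.000e-02  7.000e-02  0.000e+00] [-0.022 -0.041  0.047]
F [-0.33 -0.14 -0.12] [0.42 0.55 0.44] pos [0.5006 0.2349 0.0723] t 7.92
t: 8.58
ee_pos: [0.5006, 0.2349, 0.0693]
tcp_rot: [-0.441, 0.552, 0.44, 0.554]
ft_force: [-0.1, 0.0, -0.6]
width: 0.0003
[-0.000e+00 -4.467e+01 -2.791e+01  2.000e-02  7.000e-02  0.000e+00] [-0.026  0.004 -0.041]
F [-0.14  0.4   0.05] [0.5  0.51 0.18] pos [0.5006 0.2349 0.0693] t 8.88
```

```bash
python3 - <<'E'
from h import *
for c,u in (("scene",(361,243)),("wrist",None)):
    im,d=robot.snapshot(c)
    k=robot.get_calibration(c);f=210/np.tan(np.radians(k["fov_y"]/2))
    if c=="scene":
        a=im[u[1]-35:u[1]+25,u[0]-30:u[0]+30]
        o1=cv2.resize(a,(400,400),interpolation=cv2.INTER_CUBIC)
        for v in range(226,256,2):
            z=d[v,u[0]-2:u[0]+3:2]; print(v,[(w(c,[(u[0]-2+2*i-k["cx"])*z[i]/f,(v-k["cy"])*z[i]/f,z[i]])*1000).round().astype(int).tolist() for i in range(3)])
    else:
        o2=cv2.resize(im[60:360,130:430],(400,400))
        for v in range(100,300,12):
            z=d[v,279]; print(v,z.round(3),(w(c,[(279-k["cx"])*z/f,(v-k["cy"])*z/f,z])*1000).round())
o=np.hstack([o1,o2]).astype(float)/255
cv2.imwrite("pics/p4.png",(np.clip(o,0,.5)*2)**.7*255)
E
```

```text
226 [[511, 223, 122], [507, 229, 119], [507, 234, 119]]
228 [[511, 224, 116], [512, 229, 116], [356, 257, 0]]
230 [[510, 225, 108], [511, 230, 109], [493, 237, 95]]
232 [[506, 226, 99], [508, 230, 100], [500, 237, 94]]
234 [[508, 226, 93], [1495, 90, 851], [509, 236, 95]]
236 [[510, 226, 88], [510, 231, 88], [512, 236, 90]]
238 [[506, 227, 79], [506, 232, 79], [514, 237, 85]]
240 [[503, 228, 70], [513, 232, 78], [505, 238, 72]]
242 [[514, 227, 72], [515, 232, 73], [509, 238, 68]]
244 [[519, 227, 69], [520, 232, 70], [519, 238, 69]]
246 [[528, 226, 70], [525, 232, 67], [524, 237, 67]]
248 [[530, 227, 65], [534, 231, 68], [531, 237, 66]]
250 [[533, 227, 60], [537, 231, 64], [532, 237, 60]]
252 [[531, 228, 52], [537, 232, 57], [535, 237, 56]]
254 [[533, 228, 46], [532, 233, 46], [534, 238, 48]]
100 0.21 [420. 254.  -0.]
112 0.214 [427. 252.  -2.]
124 0.0 [416. 254. 221.]
136 0.219 [441. 249.  -2.]
148 0.221 [449. 247.  -2.]
160 0.223 [456. 245.  -1.]
172 0.22 [463. 244.   5.]
184 0.221 [470. 242.   6.]
196 0.201 [472. 242.  28.]
208 0.179 [471. 242.  51.]
220 0.166 [473. 242.  66.]
232 0.163 [477. 241.  69.]
244 0.165 [483. 239.  70.]
256 0.168 [490. 238.  69.]
268 0.157 [490. 238.  80.]
280 0.147 [490. 238.  91.]
292 0.147 [495. 236.  93.][ WARN:0@3.818] global loadsave.cpp:1063 imwrite_ Unsupported depth image for selected encoder is fallbacked to CV_8U.
```

View pics/p4.png

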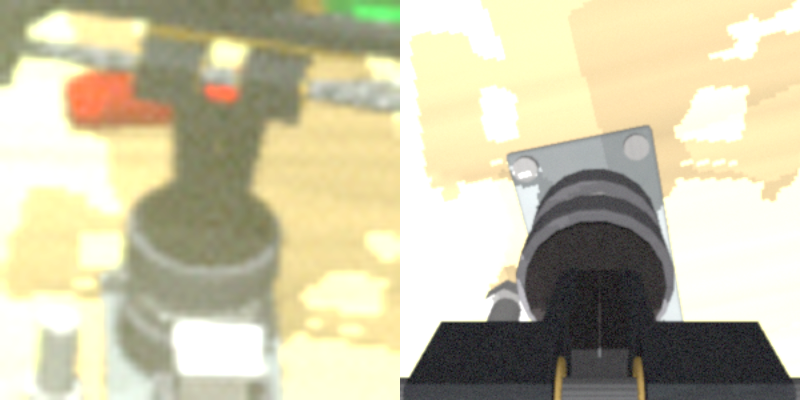

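The new view shows the pad still at rest (70 mm). By the wrist view, the visible fingertip edge is at about 71 mm with the TCP at 69 mm, so the closed tips end about at the TCP's own height. Contact should come with the next millimetres.

```bash
python3 -m creep '[[[0,0,-1],[0,0,0],0],[[0,0,-2],[0,0,0],0],[[0,0,-3],[0,0,0],0],[[0,0,-4],[0,0,0],0],[[0,0,-4],[0,0,0],0],[[0,0,-4],[0,0,0],0],[[0,0,-4],[0,0,0],0],[[0,0,-4],[0,0,0],0]]'
python3 f.py
python3 -m creep '[[[0,0,-1],[0,0,0],0],[[0,0,-2],[0,0,0],0],[[0,0,-3],[0,0,0],0],[[0,0,-3],[0,0,0],0],[[0,0,-3],[0,0,0],0],[[0,0,-3],[0,0,0],0],[[0,0,-3],[0,0,0],0],[[0,0,-3],[0,0,0],0]]'
python3 f.py
```

```text
t: 9.65
ee_pos: [0.5006, 0.2349, 0.0653]
tcp_rot: [-0.441, 0.552, 0.44, 0.554]
ft_force: [0.2, 0.2, 0.6]
width: 0.0006
[-0.000e+00 -4.479e+01 -2.773e+01  2.000e-02  7.000e-02  0.000e+00] [ 0.011 -0.003 -0.002]
F [ 0.17 -0.51 -0.1 ] [0.19 0.32 0.49] pos [0.5006 0.2349 0.0653] t 9.95
t: 10.62
ee_pos: [0.5007, 0.235, 0.0624]
tcp_rot: [-0.441, 0.552, 0.44, 0.554]
ft_force: [0.1, 1.1, 1.4]
width: 0.0006
[ 2.000e-02 -4.397e+01 -2.663e+01 -1.000e-02  2.500e-01  0.000e+00] [ 0.075 -0.064  0.033]
F [0.44 0.21 1.21] [0.41 0.66 0.15] pos [0.5007 0.2349 0.0624] t 10.92
```

Contact is at TCP z of about 63 mm. Now I press well down, in two steps so the stiffness can be read.

```bash
python3 -m creep '[[[0,0,-1],[0,0,0],0],[[0,0,-2],[0,0,0],0],[[0,0,-3],[0,0,0],0],[[0,0,-4],[0,0,0],0],[[0,0,-4],[0,0,0],0],[[0,0,-4],[0,0,0],0],[[0,0,-4],[0,0,0],0],[[0,0,-4],[0,0,0],0]]'
python3 f.py
python3 -m creep '[[[0,0,-1],[0,0,0],0],[[0,0,-2],[0,0,0],0],[[0,0,-3],[0,0,0],0],[[0,0,-4],[0,0,0],0],[[0,0,-4],[0,0,0],0],[[0,0,-4],[0,0,0],0],[[0,0,-4],[0,0,0],0],[[0,0,-4],[0,0,0],0]]'
python3 f.py
```

```text
t: 11.58
ee_pos: [0.5007, 0.2349, 0.0584]
tcp_rot: [-0.441, 0.552, 0.44, 0.554]
ft_force: [0.0, 0.2, 1.9]
width: 0.0005
[-2.000e-02 -4.368e+01 -2.639e+01  0.000e+00  9.000e-02  0.000e+00] [ 0.031 -0.013 -0.03 ]
F [-0.12  0.17  2.65] [0.51 0.51 0.54] pos [0.5007 0.2349 0.0584] t 11.88
t: 12.55
ee_pos: [0.5007, 0.235, 0.0545]
tcp_rot: [-0.441, 0.552, 0.44, 0.554]
ft_force: [-0.7, -0.2, 3.0]
width: 0.0006
[-5.000e-02 -4.337e+01 -2.608e+01  1.000e-02 -3.000e-02 -0.000e+00] [-0.026  0.079  0.014]
F [-0.04 -0.39  3.57] [0.22 0.49 0.4 ] pos [0.5007 0.2349 0.0544] t 12.85
```

About 9 mm down at 3.6 N, with a slope near 0.25 N/mm: this looks like the soft one. I go up and across to the middle mount, which must be pressed too.

```bash
python3 -m creep '[[[0,0,30],[0,0,0],0],[[0,0,60],[0,0,0],0],[[0,-25,85],[0,0,0],0],[[2,-60,90],[0,0,0],0],[[5,-98,90],[0,0,0],0],[[8,-136,90],[0,0,0],0],[[10,-174,90],[0,0,0],0],[[13,-212,90],[0,0,0],0]]'
python3 -m creep '[[[2,-30,0],[0,0,0],0],[[4,-61,0],[0,0,0],0],[[4,-61,-20],[0,0,0],0],[[4,-61,-50],[0,0,0],0],[[4,-61,-70],[0,0,0],0],[[4,-61,-75],[0,0,0],0],[[4,-61,-75],[0,0,0],0],[[4,-61,-75],[0,0,0],0]]'
python3 f.py
```

```text
t: 13.52
ee_pos: [0.513, 0.0214, 0.1441]
tcp_rot: [-0.441, 0.552, 0.441, 0.554]
ft_force: [1.1, 0.1, 0.5]
width: 0.0005
t: 14.18
ee_pos: [0.5172, -0.0395, 0.0694]
tcp_rot: [-0.441, 0.552, 0.441, 0.554]
ft_force: [-0.7, -0.5, 0.3]
width: 0.0002
[-1.000e-02 -4.090e+01 -2.746e+01 -1.000e-02  6.000e-02  0.000e+00] [-0.     0.029  0.013]
F [-0.18 -0.14  0.01] [0.45 0.65 0.56] pos [ 0.518  -0.0397  0.0704] t 14.48
```

Pad centre is confirmed by the poses. I press to TCP 58, then 54.5.

```bash
python3 -m creep '[[[0,0,-3],[0,0,0],0],[[0,0,-6],[0,0,0],0],[[0,0,-8],[0,0,0],0],[[0,0,-10],[0,0,0],0],[[0,0,-12],[0,0,0],0],[[0,0,-12],[0,0,0],0],[[0,0,-12],[0,0,0],0],[[0,0,-12],[0,0,0],0]]'
python3 f.py
python3 -m creep '[[[0,0,-1],[0,0,0],0],[[0,0,-2],[0,0,0],0],[[0,0,-3],[0,0,0],0],[[0,0,-4],[0,0,0],0],[[0,0,-4],[0,0,0],0],[[0,0,-4],[0,0,0],0],[[0,0,-4],[0,0,0],0],[[0,0,-4],[0,0,0],0]]'
python3 f.py
```

```text
t: 15.15
ee_pos: [0.5181, -0.0397, 0.0586]
tcp_rot: [-0.442, 0.552, 0.44, 0.554]
ft_force: [-1.0, 1.5, 6.7]
width: 0.0006
[ -0.33 -38.17 -25.06  -0.1   -0.35   0.  ] [0.173 0.22  0.003]
F [-0.97  0.84  7.  ] [0.91 0.58 0.45] pos [ 0.5182 -0.0397  0.0587] t 15.45
t: 16.12
ee_pos: [0.5182, -0.0397, 0.0554]
tcp_rot: [-0.442, 0.552, 0.44, 0.554]
ft_force: [-3.4, 0.8, 10.4]
width: 0.0004
[-3.600e-01 -3.709e+01 -2.516e+01  3.000e-02 -1.090e+00  0.000e+00] [0.145 0.634 0.032]
F [-3.56  0.89  9.88] [0.46 0.48 0.54] pos [ 0.5182 -0.0397  0.0554] t 16.42
```

The middle mount is stiff, at about 1 N/mm and 9.9 N. Next is the right mount.

```bash
python3 -m creep '[[[0,0,30],[0,0,0],0],[[0,0,60],[0,0,0],0],[[-2,-20,85],[0,0,0],0],[[-6,-55,90],[0,0,0],0],[[-10,-93,90],[0,0,0],0],[[-14,-131,90],[0,0,0],0],[[-18,-165,90],[0,0,0],0],[[-20,-180,90],[0,0,0],0]]'
python3 -m creep '[[[0,0,0],[0,0,0],0],[[0,0,-20],[0,0,0],0],[[0,0,-45],[0,0,0],0],[[0,0,-65],[0,0,0],0],[[0,0,-75],[0,0,0],0],[[0,0,-75],[0,0,0],0],[[0,0,-75],[0,0,0],0],[[0,0,-75],[0,0,0],0]]'
python3 f.py
```

```text
t: 17.08
ee_pos: [0.4975, -0.2236, 0.1453]
tcp_rot: [-0.441, 0.553, 0.439, 0.554]
ft_force: [-0.6, 0.8, 0.7]
width: 0.0005
t: 17.75
ee_pos: [0.4983, -0.2236, 0.0714]
tcp_rot: [-0.442, 0.552, 0.439, 0.554]
ft_force: [0.9, -0.9, 1.1]
width: 0.0009
[ 3.000e-02 -4.382e+01 -2.795e+01 -3.000e-02  4.000e-02  0.000e+00] [-0.036 -0.016  0.005]
F [-0.13  0.03  0.42] [0.29 0.25 0.3 ] pos [ 0.4983 -0.2239  0.0715] t 18.05
```

```bash
python3 -m creep '[[[0,3,-3],[0,0,0],0],[[0,3,-6],[0,0,0],0],[[0,3,-8],[0,0,0],0],[[0,3,-10],[0,0,0],0],[[0,3,-13],[0,0,0],0],[[0,3,-13],[0,0,0],0],[[0,3,-13],[0,0,0],0],[[0,3,-13],[0,0,0],0]]'
python3 f.py
python3 -m creep '[[[0,0,-1],[0,0,0],0],[[0,0,-2],[0,0,0],0],[[0,0,-3],[0,0,0],0],[[0,0,-4],[0,0,0],0],[[0,0,-4],[0,0,0],0],[[0,0,-4],[0,0,0],0],[[0,0,-4],[0,0,0],0],[[0,0,-4],[0,0,0],0]]'
python3 f.py
```

```text
t: 18.72
ee_pos: [0.4979, -0.2206, 0.0582]
tcp_rot: [-0.442, 0.552, 0.439, 0.554]
ft_force: [-1.0, 2.0, 5.3]
width: 0.0006
[-1.710e+00 -4.208e+01 -2.701e+01 -7.400e-01 -7.400e-01 -1.000e-02] [ 0.603  0.075 -0.029]
F [-0.78  3.27  4.75] [0.35 0.61 0.36] pos [ 0.4979 -0.2207  0.0582] t 19.02
t: 19.68
ee_pos: [0.4979, -0.2207, 0.0544]
tcp_rot: [-0.442, 0.552, 0.439, 0.554]
ft_force: [-1.5, 3.9, 7.8]
width: 0.0004
[-1.480e+00 -4.115e+01 -2.649e+01 -5.700e-01 -1.010e+00 -1.000e-02] [ 0.654  0.293 -0.001]
F [-1.84  3.7   7.3 ] [0.3  0.53 0.3 ] pos [ 0.4979 -0.2207  0.0544] t 19.98
```

Right: 7.3 N, about 0.67 N/mm, which is the mid one. So the left mount is softest (3.6 N against 9.9 and 7.3 at about the same depth). Now I go to the left tag at about (587,232).

```bash
python3 -m creep '[[[0,0,30],[0,0,0],0],[[0,0,60],[0,0,0],0],[[4,20,90],[0,0,0],0],[[12,55,95],[0,0,0],0],[[20,93,95],[0,0,0],0],[[28,131,95],[0,0,0],0],[[36,169,95],[0,0,0],0],[[44,207,95],[0,0,0],0]]'
python3 -m creep '[[[8,38,0],[0,0,0],0],[[16,76,0],[0,0,0],0],[[24,114,0],[0,0,0],0],[[32,152,0],[0,0,0],0],[[40,190,0],[0,0,0],0],[[44,228,0],[0,0,0],0],[[45,246,0],[0,0,0],0],[[45,246,0],[0,0,0],0]]'
python3 - <<'E'
from h import *
s=robot.get_state();print(s["ee_pos"],s["t"])
for c in("scene","side"):
    robot.snapshot(c); pts(c,["left_tag_top","left_pad"])
E
```

```text
t: 20.65
ee_pos: [0.5421, -0.0125, 0.1492]
tcp_rot: [-0.442, 0.553, 0.438, 0.555]
ft_force: [0.4, -0.3, 0.1]
width: 0.0003
t: 21.32
ee_pos: [0.5869, 0.2371, 0.1485]
tcp_rot: [-0.443, 0.551, 0.439, 0.554]
ft_force: [0.5, 0.0, -1.1]
width: 0.0004
[0.58689728 0.23706143 0.14852644] 21.3167
scene left_tag_top 0.57 [470 505  75]
scene left_tag_top 0.51 [253 345  77]
scene left_tag_top 0.47 [586 231  76]
scene left_pad 0.85 [384 497  69]
scene left_pad 0.79 [168 346  67]
scene left_pad 0.75 [502 237  72]
side left_tag_top 0.57 [588 230  81]
side left_tag_top 0.45 [471 499  80]
side left_tag_top 0.42 [248 343  80]
side left_pad 0.95 [502 239  71]
side left_pad 0.86 [163 347  70]
side left_pad 0.76 [383 493  72]
```

```bash
python3 -m creep '[[[0,-6,-15],[0,0,0],0],[[0,-6,-40],[0,0,0],0],[[0,-6,-62],[0,0,0],0],[[0,-6,-70],[0,0,0],0],[[0,-6,-70],[0,0,0],0],[[0,-6,-70],[0,0,0],0],[[0,-6,-70],[0,0,0],0],[[0,-6,-70],[0,0,0],0]]'
python3 f.py
python3 -m creep '[[[0,0,-4],[0,0,0],0],[[0,0,-7],[0,0,0],0],[[0,0,-10],[0,0,0],0],[[0,0,-13],[0,0,0],0],[[0,0,-16],[0,0,0],0],[[0,0,-18],[0,0,0],0],[[0,0,-20],[0,0,0],0],[[0,0,-20],[0,0,0],0]]'
python3 f.py
```

```text
t: 22.28
ee_pos: [0.5886, 0.2259, 0.081]
tcp_rot: [-0.442, 0.552, 0.437, 0.556]
ft_force: [-0.5, -0.2, -0.8]
width: 0.0005
[-2.000e-02 -5.264e+01 -2.982e+01 -0.000e+00  5.000e-02 -0.000e+00] [-0.029  0.045 -0.041]
F [-0.22  0.23 -0.1 ] [0.21 0.65 0.25] pos [0.5879 0.226  0.0802] t 22.58
t: 23.25
ee_pos: [0.5873, 0.226, 0.0591]
tcp_rot: [-0.442, 0.553, 0.437, 0.555]
ft_force: [-0.4, -0.1, -0.5]
width: 0.0001
[ 0.000e+00 -5.297e+01 -2.893e+01 -0.000e+00  5.000e-02 -0.000e+00] [ 0.006 -0.053  0.03 ]
F [ 0.04 -0.26 -0.09] [0.18 0.47 0.63] pos [0.5874 0.2259 0.0592] t 23.55
```

No force remains at 59 mm; I check whether the tag moved.

```bash
python3 - <<'E'
from h import *
out=[]
for c in("side","scene"):
    im,d=robot.snapshot(c); pts(c,["left_tag_top"])
    k=robot.get_calibration(c);q=np.array(k["world_to_cam"])@np.r_[.587,.231,.078,1];f=210/np.tan(np.radians(k["fov_y"]/2));u=(q[:2]/q[2]*f+[k["cx"],k["cy"]]).astype(int);print(u)
    a=im[u[1]-38:u[1]+37,u[0]-25:u[0]+25].astype(float)/255
    out.append(cv2.resize((np.clip(a,0,.6)/.6)**.6*255,(400,600),interpolation=cv2.INTER_CUBIC).clip(0,255).astype(np.uint8))
cv2.imwrite("pics/p5.png",np.hstack(out))
E
```

```text
side left_tag_top 0.61 [469 499  77]
side left_tag_top 0.49 [248 346  78]
[317 156]
scene left_tag_top 0.69 [468 503  75]
scene left_tag_top 0.54 [254 348  75]
scene left_tag_top 0.42 [586 231  65]
[362 258]
```

View pics/p5.png

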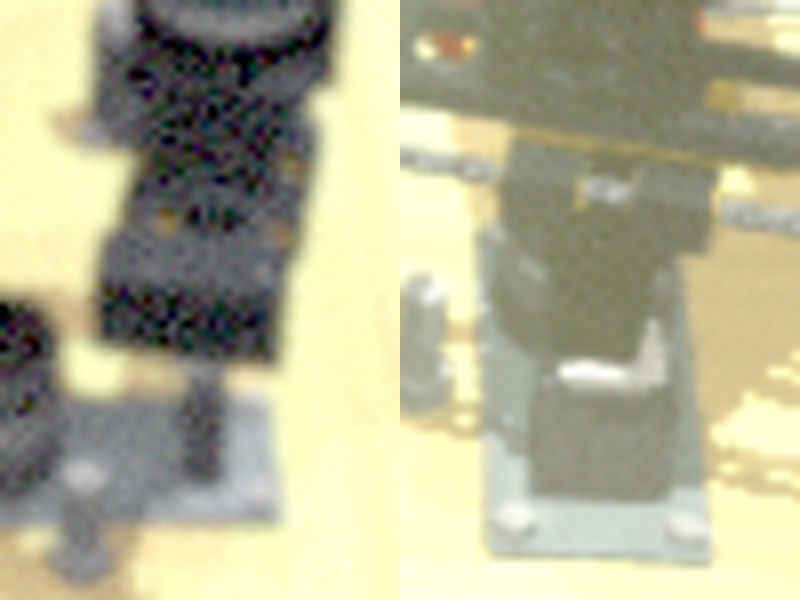

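The crop shows the fingertips on the lip at scene pixel (362,258) and the tag partly down, at about 65 mm. I keep going to the hard stop.

```bash
python3 -m creep '[[[0,2,-2],[0,0,0],0],[[0,2,-3],[0,0,0],0],[[0,2,-4],[0,0,0],0],[[0,2,-5],[0,0,0],0],[[0,2,-6],[0,0,0],0],[[0,2,-7],[0,0,0],0],[[0,2,-7],[0,0,0],0],[[0,2,-7],[0,0,0],0]]'
python3 f.py
```

```text
t: 24.42
ee_pos: [0.5879, 0.2279, 0.054]
tcp_rot: [-0.442, 0.553, 0.437, 0.555]
ft_force: [-3.3, -2.5, 11.9]
width: 0.0007
[ 1.050e+00 -4.695e+01 -2.645e+01  6.400e-01 -1.190e+00  1.000e-02] [-0.46   0.585 -0.029]
F [-3.59 -3.02 11.7 ] [0.2  0.52 0.23] pos [0.588  0.2279 0.054 ] t 24.72
```

The force holds at 12 N at z = 54 mm, the predicted stop, so the lip is on the guide. I retreat and check.

```bash
python3 -m creep '[[[0,0,10],[0,0,0],0],[[0,0,30],[0,0,0],0],[[0,0,60],[0,0,0],0],[[0,0,95],[0,0,0],0],[[0,0,130],[0,0,0],0],[[-30,0,150],[0,0,0],0],[[-60,0,160],[0,0,0],0],[[-60,0,160],[0,0,0],0]]'
python3 - <<'E'
from h import *
out=[]
for c in("scene","side"):
    im,d=robot.snapshot(c); pts(c,["left_tag_top","middle_tag_top","right_tag_top","left_pad","middle_pad","right_pad"])
    out.append(im[190:300,160:400] if c=="scene" else im[130:330,240:380])
pts("scene",["bolt","socket","wrench"])
cv2.imwrite("pics/p6.png",np.hstack([cv2.resize(out[0],(480,220)),cv2.resize(out[1],(280,400))[90:310]]) if 0 else cv2.resize(out[0],(780,357)))
print(robot.get_state()["ft_force"])
E
```

```text
t: 25.38
ee_pos: [0.525, 0.229, 0.2167]
tcp_rot: [-0.442, 0.552, 0.438, 0.556]
ft_force: [0.1, 0.7, -0.1]
width: 0.0006
scene left_tag_top 0.58 [588 236  63]
scene left_tag_top 0.49 [467 503  77]
scene middle_tag_top 0.71 [ 497 -156   -2]
scene middle_tag_top 0.61 [596 -16  77]
scene middle_tag_top 0.21 [515 -34   2]
scene right_tag_top 0.65 [513 -35   1]
scene right_tag_top 0.49 [ 584 -206   78]
scene right_tag_top 0.47 [ 300 -375    2]
scene left_pad 0.94 [503 235  73]
scene left_pad 0.9 [385 492  68]
scene left_pad 0.67 [164 347  67]
scene left_pad 0.66 [ 495 -156   -2]
scene middle_pad 0.81 [513 -37  78]
scene right_pad 0.78 [ 497 -217   68]
side left_tag_top 0.56 [469 499  79]
side left_tag_top 0.53 [590 229  65]
side left_tag_top 0.39 [250 342  79]
side middle_tag_top 0.56 [599 -18  79]
side right_tag_top 0.47 [ 583 -212   80]
side left_pad 0.73 [386 495  71]
side left_pad 0.55 [499 235  70]
side left_pad 0.53 [518 -40  71]
side middle_pad 0.69 [522 -41  71]
side right_pad 0.93 [ 497 -226   73]
side right_pad 0.36 [595 445  -4]
scene bolt 0.56 [537 172   3]
scene socket 0.46 [ 495 -153   -2]
scene socket 0.21 [516 -38  75]
scene socket 0.16 [596 447  -2]
scene wrench 0.91 [751  46  -4]
[ 0.47498705 -0.93341035 -0.11334634]
```

View pics/p6.png

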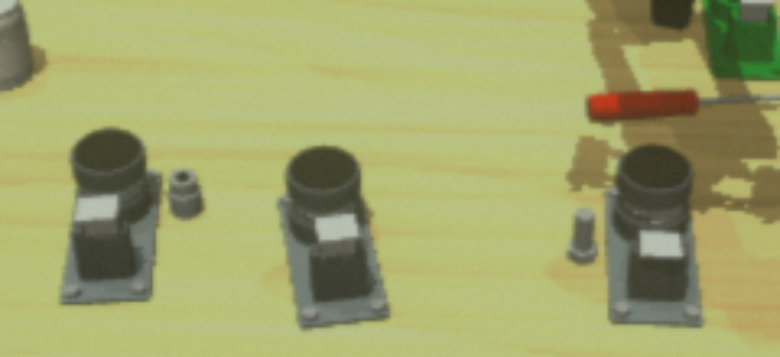

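The picture shows the left lip (660,243) sitting flush on its guide and the other two lips standing proud. Measured drops are 14 and 16 mm, close to the limit, so I do one depth check.

```bash
python3 - <<'E'
from h import *
for c in("scene","side"):
    _,d=robot.snapshot(c);k=robot.get_calibration(c);f=210/np.tan(np.radians(k["fov_y"]/2));Ti=np.linalg.inv(np.array(k["world_to_cam"]))
    v,u=np.mgrid[:420,:560];P=np.stack([(u-k["cx"])*d/f,(v-k["cy"])*d/f,d,np.ones_like(d)],-1)@Ti.T
    for n,x,y in(("L",588,232),("M",597,-16),("R",585,-210)):
        m=(d>0)&(abs(P[...,0]-x/1e3)<.010)&(abs(P[...,1]-y/1e3)<.012)&(P[...,2]>.05)&(P[...,2]<.1)
        print(c,n,m.sum(),np.median(P[m][:,2]).round(4))
E
```

```text
scene L 48 0.0591
scene M 77 0.0754
scene R 81 0.0738
side L 32 0.0579
side M 48 0.0745
side R 72 0.0757
```

```bash
python3 -c "
from rig import robot
print(robot.job_done(), robot.get_state()['t'])"
```

```text
the job is handed in; nothing more can be done
the job is handed in; nothing more can be done
```

I pressed the pads left, middle, right, each about 8–9 mm down, then pushed the left tag down, and handed the job in at about 26 s of the 51 s.

| Mount | Force, about 8–9 mm down | Slope |
|---|---|---|
| Left | 3.6 N | about 0.25 N/mm (softest) |
| Middle | 9.9 N | about 1 N/mm |
| Right | 7.3 N | about 0.67 N/mm |

**Final checks:**
- **Left tag:** it reached its stop, holding 12 N where only about 4 N is needed to move it. By depth its lip is at about 58–59 mm, and about 60 mm means fully down.
- **Other tags:** both are still up. The detector put them at 77–80 mm and depth at 74–76 mm, where fully up is 78 mm.
- **Pads:** all three read within about 3 mm of their 70 mm rest height, except one scene reading of 78 mm for the middle pad. That pad also read high before it was touched.
- **Loose things:** the bolt, socket and wrench are where they were, to within measuring error. I did not re-measure the can, screwdriver, screw box or tape measure; no move was planned near them.
- **Robot:** the arm is clear of everything.

**What disagreed:**
- The closed fingertips first touched with the TCP about 63 mm high, not the 89 mm that the stated 19 mm tip length gives. I used the force-measured contact height from then on.
- The detector put the left tag's drop at only 14 and 16 mm. The depth reading and the stop force indicate the full 18 mm.

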